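Stop the bench centrifuge rocking with a wedge

TASK

The little centrifuge rocks because the levelling foot at its red-knobbed corner is too short. Press down firmly on the blue spot beside the red knob to feel it rock, then push the yellow wedge along the bench, thin end first, under the red-knobbed foot until it is snug, and press the blue spot firmly again to check that it no longer rocks (push the wedge further if it does). Work only by touching and pushing: never lift the wedge or shove the centrifuge away, leave the centrifuge level, and do not disturb the bottle, the jar or the tube rack.

Things in the scene. Friction and masses are not known exactly. Their poses are not given: they have to be found in the camera images.
- centrifuge: Loose white bench centrifuge, about 2.5 kg: chassis 280 x 220 mm (x -170 to +110, y +-110), 22 to 36 mm above the bench, its front 70 mm an open shelf; behind it (x -90 to +110) the casing, grey lid top 100 mm high. Origin: bench level; x from shelf (front) to back, y to its left. Domed feet, radius 12 mm, at x -140 and +90, y +-85; their knobs on the shelf are 46 (red up to 55) mm high.
- blue_spot (a point): Centre of the flat blue disc, 36 mm across, on the shelf beside the red knob, 37 mm above the bench, at x -138, y +35 mm of the centrifuge. Press down within 20 mm of it. 1 to 4 N starts the rock, which ends when the short foot lands (0.035 to 0.07 rad tilt, the spot 3.5 to 6.5 mm lower); let go, it rocks back. 10 to 15 N is a firm press.
- red_corner (a point): Point at bench level straight below the centre of the short foot (red knob), at x -140, y +85 mm of the centrifuge; axes as the centrifuge's. This foot hangs 5 to 9 mm (unknown) clear of the bench when the centrifuge stands level on the other three. The wedge goes in here along the centrifuge's +x.
- wedge: Yellow plastic wedge, loose, 80 g, 110 x 50 mm, top sloping evenly from 3 mm at the thin end to 18 mm at the thick end, a flat upright face. Origin: centre of its underside; x points to the thin end (at +55 mm). Starts in front of the short foot, thin end 15 to 50 mm short of it, a little askew. Slides with under 1.5 N.
- wedge_tip (a point): Middle of the wedge's thin edge, at bench level; axes as the wedge's. The foot meets the slope when this is about 10 to 50 mm beyond the foot's centre; the push then stiffens, a push of 4 to 6 N leaves the wedge snug, and it stays there by itself.
- bottle: Reagent bottle with a blue cap, 48 mm across, 110 mm high; origin centre of its underside. Leave alone.
- jar: Amber jar with white cap, 52 mm across, 55 mm high; origin centre of its underside. Leave alone.
- rack: White tube rack 60 x 130 mm, 78 mm high with its capped tubes; origin centre of its underside. Leave alone.
Mind the look-alikes: they are no part of the job. Of the things that look like the wedge, take the one that is nearest to the robot's base at the start.

How it is judged:
By the outcome, as a careful person would: the job done as asked, in the order asked, and still so for the second after the job is handed in, with the robot touching nothing.
It also fails if it takes over 72 s, if anything falls off the work surface, if the arm or the gripper's body presses on something with over 40 N, if the wrist force passes 120 N, or if a joint passes its speed limit or range.

ROBOT

A 6-joint arm with a two-finger parallel gripper is mounted at the origin on the work surface. World frame = base frame: x ahead of the robot, y to its left, z up, the work surface at z = 0. Lengths are in m, angles in rad, forces in N, time in s.
With the tool pointing down it reaches from about 0.35 to 0.8 m from the base axis. Payload 7.3 kg.
Tool frame: the origin (TCP) lies at the very end of the fingers, on their centre line; the grasp point (between the pads) lies 19 mm behind it; z points along the fingers, y is the direction in which the jaws open and shut (so a half turn about z gives the same grasp; the last joint's range is limited). The gripper opens to 85 mm and grips with 20 to 120 N. Pads are 22 mm wide; open, the fingers measure 114 mm over their backs; the gripper's body (76 mm by 85 mm) begins 54 mm behind the grasp point. The pads swing forward as they close: fully open they stand 13 mm farther back than shut.
Start: joints at [1.095, 0.342, 1.524, -0, 1.275, -0.146], TCP at [0.17, 0.497, 0.203] pointing down, gripper open.
Joint ranges: [-2.53, 2.53], [-0.77, 2.02], [0.04, 2.7], [-1, 4.14], [0.28, 2.66], [-3.11, 3.11]. Speed limits (rad/s): [2.57, 2.57, 3.14, 3.14, 3.14, 3.14].

INTERFACE

Orientations are given as a rotation vector (axis times angle).
In Python, from cell import telemetry, vision, bot gives the robot as it stands. The module is installed in compiled form; this text tells all that it offers.
- The arm moves only by the tool servo_tool, never from a script. Its argument "plan" is one flat list of numbers, 5 for each row, row after row: the shift along the tool's x, y, z in m, then the turn about the tool's z in degrees, then the closure, from -1 (fully open) to 1 (shut). In form: [dx, dy, dz, yaw, jaw, dx, dy, dz, yaw, jaw, ...]. A call has exactly 8 rows; each row shifts and turns the commanded pose from where the row before left it, along the tool's axes as they then stand; what a row does not reach is not made up. A row lasts 1/10 s, in which the tool goes at most 50 mm and 8.59 degrees, less where a joint would pass 70% of its speed; a pose out of reach is approached as far as the arm can. A call with a gripper value outside its range is refused whole. The fingers move at their own pace and stop on an object; "squeeze" is the grip in N (left out, the last holds). Time passes only in rows, so rows that do not move let the fingers close, or fill a call up. It gives the time, the measured TCP pose, the force and the opening at its end, in the units of the state.
- telemetry.get_state(): the state, without advancing time (a new reading comes with each control period).
- vision.grab_frame(name): name is "side" or "top" or "wrist"; returns the picture (480x640x3 uint8, red, green, blue); there is no depth.
- vision.get_calibration(name): a dict with "mtx" (3x3 intrinsics, pixels), "R" (3x3) and "t" (3): a world point X has camera coordinates R X + t. Camera axes: x right, y down, z forward; pixel columns grow to the right and rows downward; lengths in m; the calibration is good to about 2 mm. A picture is of the moment at which its call begins: read the wrist's pose just before it. get_calibration takes no time and is no camera call; for the wrist camera it gives the pose at the moment of the call.
- bot.close_job(): hands the job in, once; it reports no verdict.
The state is a dict: "t": time; "q": joint angles; "qd": joint speeds; "joint_efforts": joint torques, N m; "ee_pos": TCP position; "ee_rot": TCP orientation; "force": force on the tool from outside, world axes, zero at the start; "ft_torque": the same for the moment, N m; "gripper_width": finger opening in m.
Only numpy, scipy, OpenCV 4.12 (cv2) and the standard library are available. Lean on these libraries where they do the work, as an engineer would, in place of code of your own. Each camera call takes 0.05 s, during which the arm holds its last target.

## Working session

There is one attempt and no reset: what is moved stays moved. The work goes in short steps, Python scripts to look and compute and a tool call to move; the robot and the scene stay as the last step left them, time stands still between calls to the robot, and variables do not carry over. Pictures are saved under pics/ and viewed, and the job is handed in when it is done.

Besides the shell and the picture viewer there is one more tool, called after "Call:" as name(argument=value, ...) on one line, values as JSON. servo_tool: Moves the arm, as the interface text tells. Its arguments: {"type":"object","properties":{"plan":{"type":"array"},"squeeze":{"type":"number"}},"required":["plan"]}

```bash
mkdir -p pics; python3 - <<'E'
from cell import telemetry, vision
import cv2,numpy as np
np.set_printoptions(precision=4,suppress=True)
s=telemetry.get_state();print(s)
for n in ["side","top","wrist"]:
    c=vision.get_calibration(n);print(n,c)
    cv2.imwrite(f"pics/{n}0.png",vision.grab_frame(n)[:,:,::-1])
E
```

```text
{'t': 0.0, 'q': array([ 1.095 ,  0.3427,  1.525 ,  0.    ,  1.2754, -0.1459]), 'qd': array([ 0.001 , -0.0004, -0.0008, -0.001 ,  0.0002, -0.0019]), 'joint_efforts': array([ -0.0009, -43.3674, -24.6004,  -0.0004,   0.0081,  -0.    ]), 'ee_pos': array([0.1698, 0.4963, 0.2024]), 'ee_rot': array([-0.5157, -3.0985,  0.0023]), 'force': array([ 0.047 ,  0.5448, -0.6482]), 'ft_torque': array([ 0.0193, -0.0183,  0.0533]), 'gripper_width': 0.0855164768743361}
side {'mtx': array([[586.0399,   0.    , 320.9954],
       [  0.    , 586.0399, 248.8891],
       [  0.    ,   0.    ,   1.    ]]), 'R': array([[ 0.8526, -0.5225,  0.0007],
       [-0.3707, -0.6058, -0.704 ],
       [ 0.3683,  0.5999, -0.7102]]), 't': array([-0.553 ,  0.2595,  1.0482])}
top {'mtx': array([[603.9116,   0.    , 330.3647],
       [  0.    , 603.9116, 243.4559],
       [  0.    ,   0.    ,   1.    ]]), 'R': array([[ 0.0014, -0.9998,  0.0194],
       [-0.9938, -0.0036, -0.111 ],
       [ 0.111 , -0.0191, -0.9936]]), 't': array([-0.0506,  0.6399,  1.1521])}
wrist {'mtx': array([[413.6959,   0.    , 316.9038],
       [  0.    , 413.6959, 233.3437],
       [  0.    ,   0.    ,   1.    ]]), 'R': array([[ 0.3234,  0.9463, -0.0015],
       [ 0.9095, -0.3104,  0.2763],
       [ 0.261 , -0.0907, -0.9611]]), 't': array([-0.5254, -0.0364,  0.3798])}
```

View pics/side0.png

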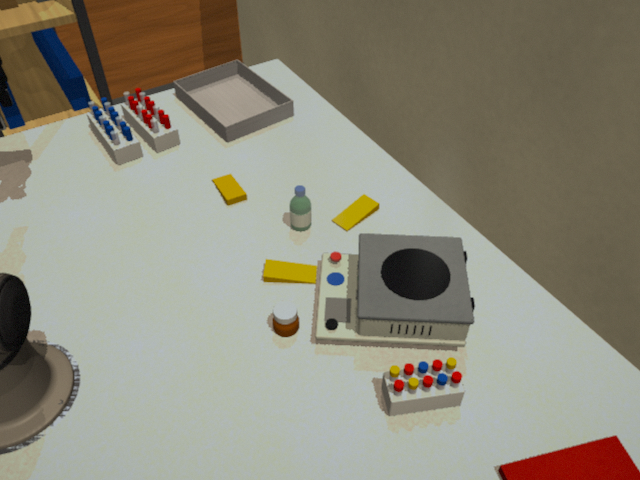

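View pics/top0.png

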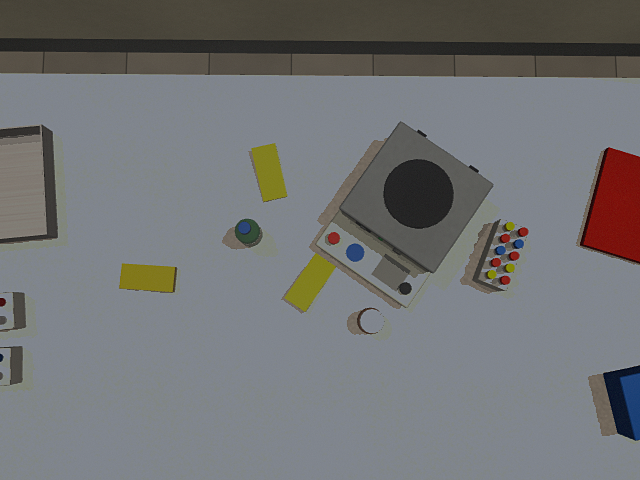

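View pics/wrist0.png

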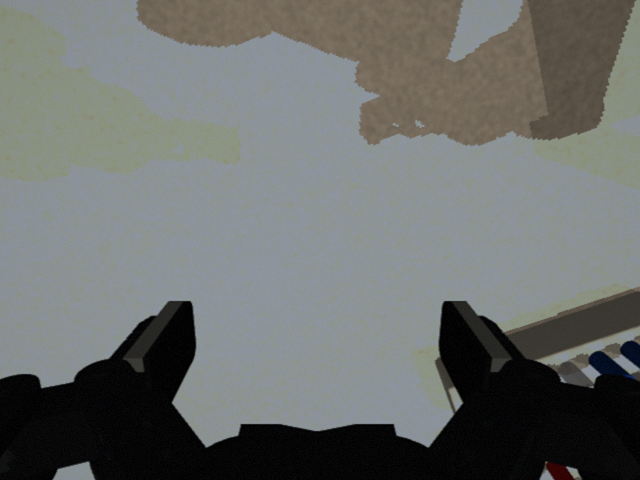

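The side and top views agree. The red knob is at top (333,238), the blue disc at (355,253), and the black knob at (405,288). The target wedge runs from (300,300) to (325,262), in front of the red knob. The other two yellow blocks are at (269,172) and (148,278). Next I measure these.

```bash
cat > h.py <<'E'
import cv2,numpy as np
from cell import telemetry, vision
np.set_printoptions(precision=4,suppress=True)
def ray(n,px,z,c=None):
    c=c or vision.get_calibration(n)
    d=c["R"].T@np.linalg.solve(c["mtx"],[px[0],px[1],1.]); o=-c["R"].T@c["t"]
    return o+d*(z-o[2])/d[2]
def proj(n,X,c=None):
    c=c or vision.get_calibration(n); p=c["mtx"]@(c["R"]@np.array(X)+c["t"]); return p[:2]/p[2]
def masks(im):
    h=cv2.cvtColor(im,cv2.COLOR_RGB2HSV); f=lambda a,b:cv2.inRange(h,a,b)
    return dict(red=f((0,120,80),(8,255,255))|f((172,120,80),(180,255,255)),blue=f((100,140,60),(125,255,255)),yellow=f((20,150,80),(35,255,255)))
def blobs(m,amin=40):
    cs,_=cv2.findContours(m,cv2.RETR_EXTERNAL,cv2.CHAIN_APPROX_NONE)
    out=[]
    for c in cs:
        if cv2.contourArea(c)>amin:
            M=cv2.moments(c); out.append((np.array([M['m10'],M['m01']])/M['m00'],M['m00'],c))
    return out
E
python3 - <<'E'
from h import *
for n in["top","side"]:
    im=cv2.imread(f"pics/{n}0.png")[:,:,::-1].copy()
    for k,m in masks(im).items():
        for c,a,ct in blobs(m):
            z={'red':.052,'blue':.037,'yellow':.010}[k]
            print(n,k,c,a,ray(n,c,z)[:2])
            if k=='yellow': print('   ',cv2.approxPolyDP(ct,4,True)[:,0].tolist())
# black knob
im=cv2.imread("pics/top0.png")
cv2.imwrite("pics/crop_top.png",cv2.resize(im[215:345,265:435],None,fx=4.5,fy=4.5,interpolation=cv2.INTER_CUBIC))
im=cv2.imread("pics/side0.png")
cv2.imwrite("pics/crop_side.png",cv2.resize(im[225:355,250:420],None,fx=4.5,fy=4.5,interpolation=cv2.INTER_CUBIC))
E
```

```text
top red [505.1684 279.6296] 49.5 [ 0.5689 -0.3879]
top red [496.11 261.89] 50.0 [ 0.6034 -0.3712]
top red [514.3333 255.3723] 47.0 [ 0.6162 -0.4073]
top red [505.2743 237.7361] 48.0 [ 0.6507 -0.3906]
top red [333.4639 237.579 ] 97.0 [ 0.6498 -0.0548]
top red [523.3943 231.2545] 46.5 [ 0.6637 -0.4267]
top red [616.9767 206.9398] 4452.0 [ 0.7128 -0.6141]
top blue [632.16   400.0593] 789.5 [ 0.3381 -0.6317]
top blue [500.614  249.8246] 47.5 [ 0.6285 -0.3853]
top blue [354.5398 252.1129] 215.5 [ 0.623  -0.0966]
top blue [518.8316 243.3098] 49.5 [ 0.6416 -0.4219]
top blue [243.8173 227.1224] 88.5 [0.6717 0.1212]
top yellow [491.5    274.1522] 46.0 [ 0.582  -0.3736]
    [[491, 270], [488, 276], [493, 278]]
top yellow [509.8208 267.4659] 46.5 [ 0.5956 -0.4111]
    [[507, 264], [512, 271], [513, 265]]
top yellow [146.8887 277.2684] 1265.0 [0.5741 0.315 ]
    [[122, 264], [119, 287], [172, 291], [174, 267]]
top yellow [309.8169 282.0108] 1281.5 [ 0.5654 -0.0086]
    [[316, 253], [285, 297], [304, 311], [335, 266]]
top yellow [509.7803 225.697 ] 44.0 [ 0.6805 -0.4137]
    [[507, 223], [512, 22
[... 1106 characters left out ...]
9 ]
side blue [58.187  55.0979] 989.5 [0.3839 1.1677]
side yellow [412.8849 383.1944] 84.0 [ 0.6207 -0.3614]
    [[410, 378], [408, 385], [414, 389], [418, 381]]
side yellow [394.3077 370.8718] 78.0 [ 0.6077 -0.3231]
    [[392, 366], [390, 374], [397, 376], [399, 368]]
side yellow [450.7188 363.059 ] 73.5 [ 0.7067 -0.364 ]
    [[449, 358], [446, 365], [453, 368], [455, 360]]
side yellow [288.6773 272.179 ] 960.0 [ 0.5626 -0.0091]
    [[266, 260], [264, 281], [315, 282], [316, 266]]
side yellow [356.1492 212.365 ] 758.5 [0.791  0.0743]
    [[378, 203], [363, 195], [332, 220], [347, 230]]
side yellow [229.6283 189.2854] 556.5 [0.5739 0.3067]
    [[230, 174], [212, 180], [227, 204], [246, 198]]
```

View pics/crop_top.png

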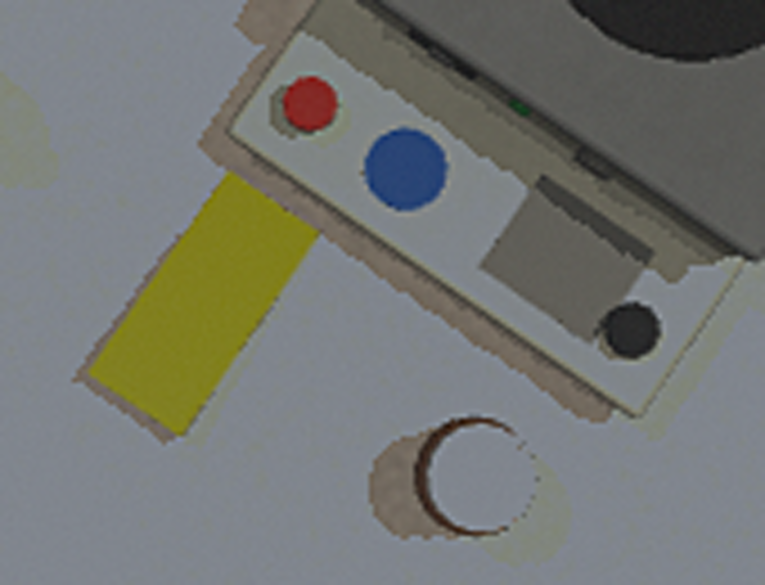

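View pics/crop_side.png

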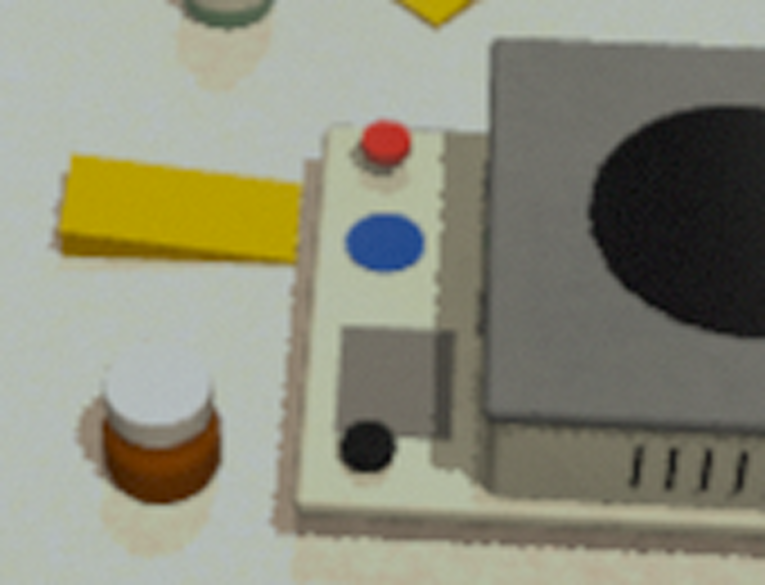

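```bash
python3 - <<'E'
from h import *
for n in["top","side"]:
    im=cv2.imread(f"pics/{n}0.png")
    v=im.max(axis=2)
    x0,x1,y0,y1=(390,420,275,302) if n=="top" else (320,345,312,335)
    m=np.zeros(v.shape,np.uint8); m[y0:y1,x0:x1]=(v[y0:y1,x0:x1]<55)*255
    for c,a,_ in blobs(m,15): print(n,'black',c,a,ray(n,c,.044)[:2])
# wedge sides (top view): fit on mask, thick end height 18
im=cv2.imread("pics/top0.png")[:,:,::-1].copy()
P={'a':(285,297,.018),'b':(304,311,.018),'c':(335,266,.003),'d':(316,253,.003)}
for k,(u,v,z) in P.items(): print(k,ray('top',(u,v),z))
im=cv2.imread("pics/side0.png")
for p in [(266,260),(315,266),(264,262)]: print(ray('side',p,.018),ray('side',p,.003))
E
```

```text
top black [404.7919 287.8695] 94.5 [ 0.5528 -0.1937]
side black [331.2144 323.9493] 85.5 [ 0.5522 -0.1941]
a [0.5353 0.0401 0.018 ]
b [0.5079 0.0024 0.018 ]
c [ 0.5981 -0.0591  0.003 ]
d [ 0.6243 -0.0207  0.003 ]
[0.5351 0.0406 0.018 ] [0.541  0.0538 0.003 ]
[ 0.6157 -0.0293  0.018 ] [ 0.6228 -0.0173  0.003 ]
[0.5287 0.0376 0.018 ] [0.5345 0.0508 0.003 ]
```

Call:
servo_tool(plan=[0,0,0,8,1,0,0,0,8.1,1,-0.04,-0.013,0,0,1,-0.045,-0.014,0,0,1,-0.045,-0.014,0,0,1,-0.045,-0.014,0,0,1,-0.045,-0.014,0,0,1,-0.045,-0.014,0,0,1], squeeze=40)

```text
t: 0.95
ee_pos: [0.3402, 0.2751, 0.2031]
ee_rot: [0.944, 2.996, 0.0]
force: [0.6, 0.4, -1.3]
gripper_width: 0.0003
```

Call:
servo_tool(plan=[-0.045,-0.014,0,0,1,-0.045,-0.014,0,0,1,-0.045,-0.014,0,0,1,-0.045,-0.014,0,0,1,-0.045,-0.014,0,0,1,-0.045,-0.014,0,0,1,-0.045,-0.014,0,0,1,0,0,0,0,1])

```text
t: 1.75
ee_pos: [0.5439, 0.0112, 0.2022]
ee_rot: [0.952, 2.993, -0.002]
force: [0.7, 0.9, -0.7]
gripper_width: 0.0002
```

```bash
cat >> h.py <<'E'
from scipy.spatial.transform import Rotation as Ro
RED=np.array([.6497,-.0551]); CX=np.array([.8191,-.5736]); CY=np.array([.5736,.8191])
def cen(p): d=np.array(p)[:2]-RED; return np.array([d@CX,d@CY])
def st():
    s=telemetry.get_state(); R=Ro.from_rotvec(s['ee_rot']).as_matrix()
    print('t',round(s['t'],2),'tcp',s['ee_pos'],'rel red (cx,cy)',cen(s['ee_pos']),'F',s['force'],'w',round(s['gripper_width'],4))
    print('tool x angle',np.degrees(np.arctan2(R[1,0],R[0,0])),'z axis',R[:,2]); return s,R
E
python3 - <<'E'
from h import *
s,R=st()
print('to blue in tool',R.T@(np.array([.6233,-.0964,.037])-s['ee_pos']))
print('jar cap',cen(ray('top',(371.2,320.6),.055)))
cv2.imwrite("pics/w1.png",vision.grab_frame("wrist")[:,:,::-1])
E
```

```text
t 1.75 tcp [0.5439 0.0112 0.2022] rel red (cx,cy) [-0.1247 -0.0064] F [ 0.7302  0.8548 -0.7499] w 0.0002
tool x angle 144.72084707342475 z axis [ 0.0006 -0.0014 -1.    ]
to blue in tool [-0.1267 -0.0419  0.1654]
jar cap [-0.0897 -0.1505]
```

View pics/w1.png

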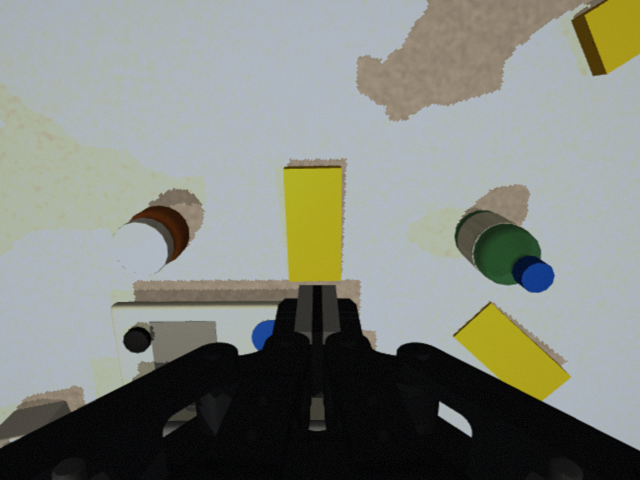

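```bash
python3 - <<'E'
from h import *
im=cv2.imread("pics/w1.png")[:,:,::-1].copy()
# pose is still the same as when picture was taken (arm still)
for k,m in masks(im).items():
    for c,a,ct in blobs(m,150):
        print(k,c,a,cen(ray('wrist',c,{'red':.055,'blue':.037,'yellow':.012}[k])))
        if k=='yellow':
            for p in cv2.approxPolyDP(ct,8,True)[:,0]: print('  ',p,cen(ray('wrist',p,.018)),cen(ray('wrist',p,.003)),cen(ray('wrist',p,0)))
E
```

```text
blue [262.2149 333.3895] 388.5 [-0.0065 -0.0547]
blue [537.0876 276.9115] 719.0 [-0.061   0.1875]
yellow [510.9166 353.4855] 5055.0 [0.0306 0.1874]
   [490 303] [-0.0271  0.1578] [-0.0199  0.1647] [-0.0184  0.166 ]
   [454 336] [0.0076 0.1271] [0.0162 0.1326] [0.018  0.1337]
   [541 400] [0.0803 0.2214] [0.0921 0.2309] [0.0944 0.2328]
   [569 376] [0.0524 0.2451] [0.0629 0.2556] [0.065  0.2577]
yellow [313.2513 222.9252] 6025.0 [-0.1038 -0.0079]
   [340 167] [-0.1547  0.0153] [-0.1529  0.0161] [-0.1525  0.0163]
   [284 168] [-0.154  -0.0326] [-0.1521 -0.0338] [-0.1518 -0.0341]
   [290 281] [-0.0499 -0.0297] [-0.0436 -0.0308] [-0.0424 -0.031 ]
   [340 280] [-0.0507  0.0166] [-0.0445  0.0174] [-0.0433  0.0176]
yellow [615.1384  31.0285] 2873.5 [-0.2611  0.2338]
   [639   0] [-0.2818  0.244 ] [-0.2854  0.2544] [-0.2861  0.2565]
   [607   0] [-0.2819  0.2193] [-0.2855  0.2287] [-0.2862  0.2306]
   [584  15] [-0.2715  0.2034] [-0.2746  0.2122] [-0.2753  0.2139]
   [604  73] [-0.2293  0.2269] [-0.2306  0.2366] [-0.2309  0.2386]
   [639  52] [-0.2448  0.2518] [-0.2468  0.2625] [-0.2472  0.2647]
```

The wedge sits at wrist-image (313,223), parallel to the centrifuge within about 1–2°. It lies about 9 mm to the jar side of the red foot's line. The way to the blue spot is clear, so I do the first press.

Call:
servo_tool(plan=[-0.03,-0.01,0,0,1,-0.04,-0.014,0,0,1,-0.04,-0.014,0.02,0,1,-0.014,-0.004,0.035,0,1,0,0,0.035,0,1,0,0,0.035,0,1,0,0,0.03,0,1,0,0,0,0,1])

```text
t: 2.6
ee_pos: [0.6151, -0.0875, 0.0437]
ee_rot: [-0.94, -2.987, 0.0]
force: [-0.9, -0.2, 0.5]
gripper_width: -0.0
```

```bash
python3 - <<'E'
from h import *
s,R=st()
print('blue rel',cen([.6233,-.0964]))
for n in ["side","top"]:
    im=vision.grab_frame(n); y=(190,350,270,460) if n=="side" else (180,330,290,460)
    cv2.imwrite(f"pics/{n}2.png",cv2.resize(im[y[0]:y[1],y[2]:y[3],::-1],None,fx=4,fy=3.7 if n=="side" else 4))
E
```

```text
t 2.6 tcp [ 0.6151 -0.0875  0.0437] rel red (cx,cy) [-0.0097 -0.0464] F [-0.9457 -0.189   0.4846] w -0.0
tool x angle 145.06533099839712 z axis [-0.0094  0.0029 -1.    ]
blue rel [ 0.0021 -0.049 ]
```

View pics/side2.png

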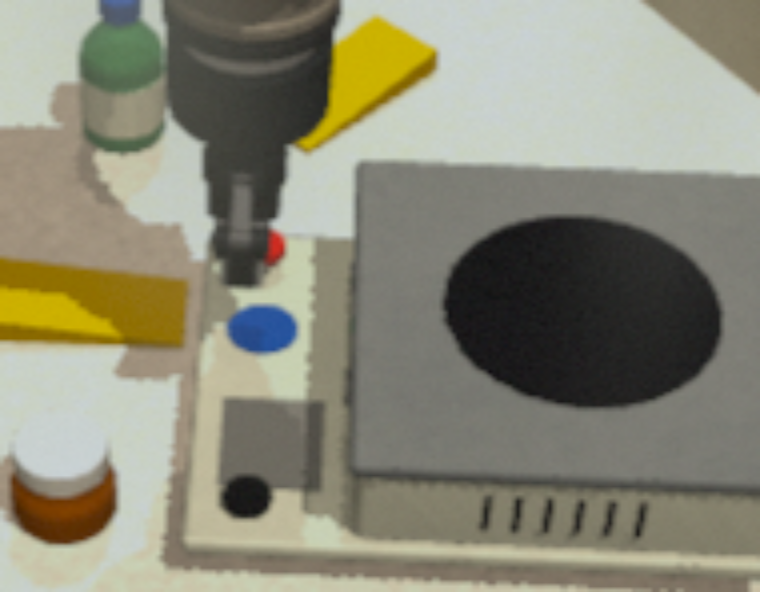

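```bash
python3 - <<'E'
from h import *
s=telemetry.get_state()
print(proj('side',s['ee_pos']),proj('top',s['ee_pos']),s['force'])
print('finger tip px side',(270+243/4,190+285/3.7),ray('side',(270+243/4,190+285/3.7),.044))
E
```

```text
[331.3157 273.3757] [350.8777 253.7122] [-0.104  -0.0852  0.2272]
finger tip px side (330.75, 267.02702702702703) [ 0.6295 -0.0696  0.044 ]
```

View pics/top2.png

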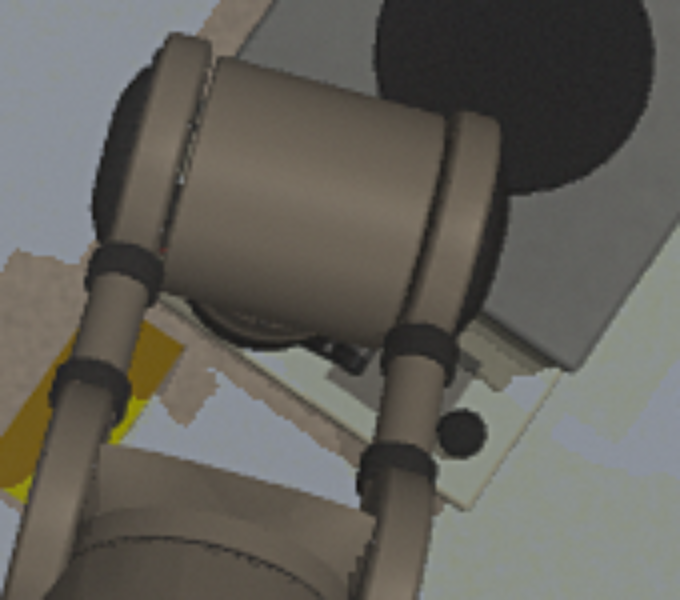

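Call:
servo_tool(plan=[-0.005,-0.003,0,0,1,0,0,0.002,0,1,0,0,0.001,0,1,0,0,0.001,0,1,0,0,0.001,0,1,0,0,0.001,0,1,0,0,0,0,1,0,0,0,0,1])

```text
t: 3.5
ee_pos: [0.6212, -0.095, 0.042]
ee_rot: [-0.945, -2.996, -0.0]
force: [0.3, -0.2, -0.1]
gripper_width: 0.0001
```

Call:
servo_tool(plan=[0,0,0.0005,0,1,0,0,0.0005,0,1,0,0,0.0005,0,1,0,0,0.0005,0,1,0,0,0,0,1,0,0,0,0,1,0,0,0,0,1,0,0,0,0,1])

```text
t: 4.3
ee_pos: [0.6212, -0.095, 0.0401]
ee_rot: [0.945, 2.996, 0.0]
force: [-1.0, -0.1, 0.6]
gripper_width: 0.0002
```

Call:
servo_tool(plan=[0,0,0.001,0,1,0,0,0.001,0,1,0,0,0.001,0,1,0,0,0,0,1,0,0,0,0,1,0,0,0,0,1,0,0,0,0,1,0,0,0,0,1])

```text
t: 5.1
ee_pos: [0.6212, -0.095, 0.0371]
ee_rot: [0.945, 2.996, 0.0]
force: [-1.1, 0.5, -0.0]
gripper_width: 0.0
```

Call:
servo_tool(plan=[0,0,0.001,0,1,0,0,0.001,0,1,0,0,0,0,1,0,0,0,0,1,0,0,0,0,1,0,0,0,0,1,0,0,0,0,1,0,0,0,0,1])

```text
t: 5.9
ee_pos: [0.6212, -0.095, 0.0351]
ee_rot: [0.945, 2.996, 0.0]
force: [-0.4, -0.7, 0.5]
gripper_width: 0.0001
```

Call:
servo_tool(plan=[0,0,0.001,0,1,0,0,0.001,0,1,0,0,0,0,1,0,0,0,0,1,0,0,0,0,1,0,0,0,0,1,0,0,0,0,1,0,0,0,0,1])

```text
t: 6.7
ee_pos: [0.6213, -0.095, 0.0331]
ee_rot: [0.945, 2.996, 0.0]
force: [0.4, 0.4, 0.0]
gripper_width: -0.0003
```

```bash
python3 - <<'E'
from h import *
s,R=st()
im=vision.grab_frame("side"); cv2.imwrite("pics/side3.png",cv2.resize(im[200:350,270:460,::-1],None,fx=4,fy=4))
for k in range(4):
    vision.grab_frame("side"); print(telemetry.get_state()['force'])
E
```

```text
t 6.7 tcp [ 0.6213 -0.095   0.0331] rel red (cx,cy) [-0.0004 -0.049 ] F [0.4442 0.3965 0.0236] w -0.0003
tool x angle 145.00511225507987 z axis [ 0.0001  0.     -1.    ]
[-0.4578  0.2638 -0.0981]
[ 0.6381 -0.2122  0.8111]
[ 1.1292  0.0801 -0.2109]
[0.7765 0.129  0.7933]
```

View pics/side3.png

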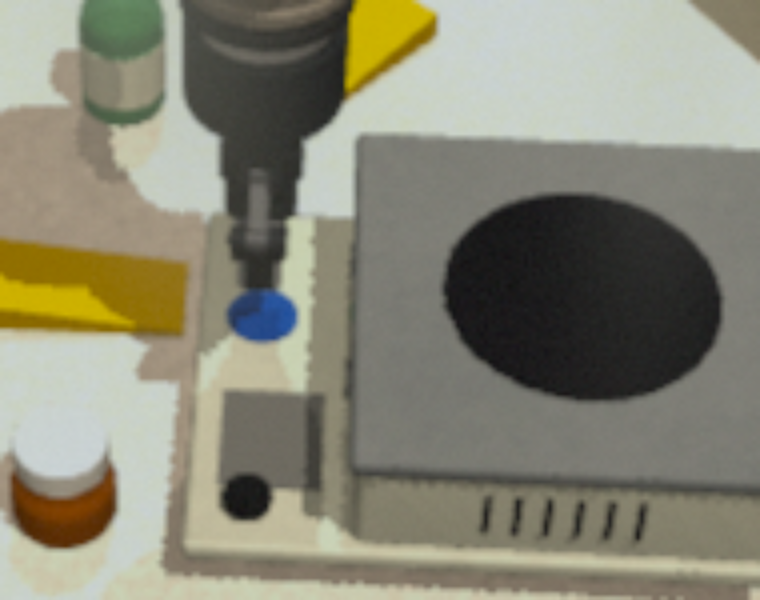

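Call:
servo_tool(plan=[0,0,0.001,0,1,0,0,0.001,0,1,0,0,0.001,0,1,0,0,0,0,1,0,0,0,0,1,0,0,0,0,1,0,0,0,0,1,0,0,0,0,1])

```text
t: 7.75
ee_pos: [0.6213, -0.095, 0.0302]
ee_rot: [0.945, 2.996, 0.0]
force: [-0.0, -0.2, 0.5]
gripper_width: 0.0
```

Call:
servo_tool(plan=[0,0,0.001,0,1,0,0,0.001,0,1,0,0,0,0,1,0,0,0,0,1,0,0,0,0,1,0,0,0,0,1,0,0,0,0,1,0,0,0,0,1])

```text
t: 8.55
ee_pos: [0.6212, -0.095, 0.0281]
ee_rot: [0.945, 2.996, 0.0]
force: [-0.7, 1.3, -0.3]
gripper_width: 0.0
```

```bash
python3 - <<'E'
from h import *
s,R=st(); print(s['joint_efforts'])
im=vision.grab_frame("side"); cv2.imwrite("pics/side4.png",cv2.resize(im[220:320,290:400,::-1],None,fx=6,fy=6,interpolation=cv2.INTER_CUBIC))
for k,m in masks(im).items():
    if k!='yellow':
        for c,a,_ in blobs(m): 
            if 300<c[0]<350 and 240<c[1]<300: print(k,c,a)
E
```

```text
t 8.55 tcp [ 0.6212 -0.095   0.0281] rel red (cx,cy) [-0.0004 -0.049 ] F [-0.7438  1.3053 -0.2593] w 0.0
tool x angle 145.00255344346658 z axis [ 0.0001  0.0001 -1.    ]
[  0.0011 -56.9369 -20.9609  -0.       0.0003   0.    ]
blue [335.5841 279.1783] 115.0
```

View pics/side4.png

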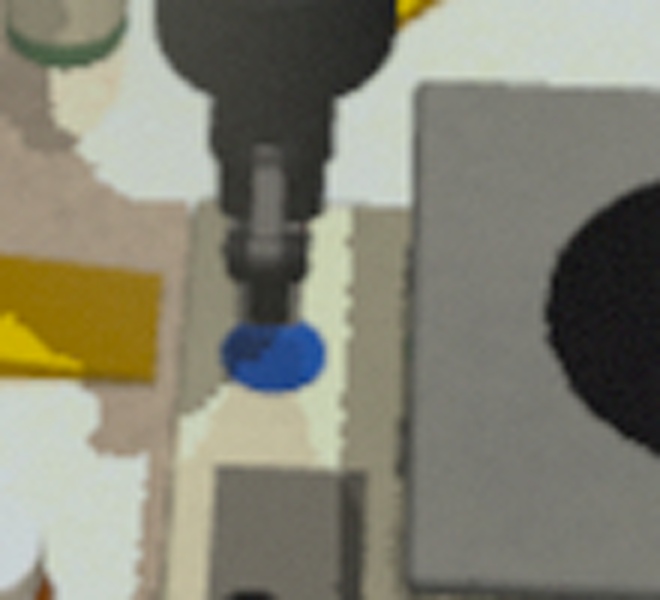

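Call:
servo_tool(plan=[0,0,0.001,0,1,0,0,0,0,1,0,0,0,0,1,0,0,0,0,1,0,0,0.001,0,1,0,0,0,0,1,0,0,0,0,1,0,0,0,0,1])

```text
t: 9.4
ee_pos: [0.6212, -0.095, 0.0261]
ee_rot: [-0.945, -2.996, -0.0]
force: [-0.4, -1.0, 0.6]
gripper_width: -0.0002
```

Call:
servo_tool(plan=[0,0,0.001,0,1,0,0,0,0,1,0,0,0,0,1,0,0,0,0,1,0,0,0.0005,0,1,0,0,0,0,1,0,0,0,0,1,0,0,0,0,1])

```text
t: 10.2
ee_pos: [0.6213, -0.095, 0.0246]
ee_rot: [0.945, 2.996, 0.0]
force: [0.4, 0.1, 0.7]
gripper_width: 0.0002
```

Call:
servo_tool(plan=[0,0,0.001,0,1,0,0,0,0,1,0,0,0,0,1,0,0,0.001,0,1,0,0,0,0,1,0,0,0,0,1,0,0,0,0,1,0,0,0,0,1])

```text
t: 11.0
ee_pos: [0.6212, -0.095, 0.0226]
ee_rot: [0.945, 2.996, 0.0]
force: [-0.0, -0.1, -0.3]
gripper_width: 0.0003
```

```bash
python3 - <<'E'
from h import *
s,R=st(); print(proj('side',s['ee_pos']))
im=vision.grab_frame("side"); cv2.imwrite("pics/side5.png",cv2.resize(im[220:320,290:400,::-1],None,fx=6,fy=6,interpolation=cv2.INTER_CUBIC))
for k,m in masks(im).items():
    if k!='yellow':
        for c,a,_ in blobs(m): 
            if 300<c[0]<350 and 240<c[1]<300: print(k,c,a)
for i in range(3):
  vision.grab_frame("side");print(telemetry.get_state()['force'])
E
```

```text
t 11.0 tcp [ 0.6212 -0.095   0.0226] rel red (cx,cy) [-0.0004 -0.049 ] F [-0.0376 -0.1425 -0.2991] w 0.0003
tool x angle 145.0040529240697 z axis [ 0.0001  0.0001 -1.    ]
[333.8015 283.361 ]
blue [336.1867 279.9905] 87.5
[-1.1654 -0.3216 -1.1624]
[ 1.0725 -0.0622 -0.4729]
[-0.4537 -0.2316 -1.2068]
```

View pics/side5.png

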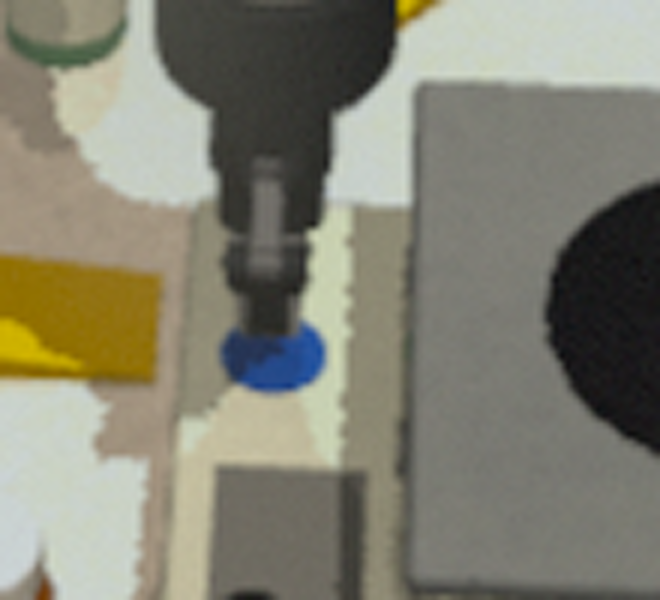

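Call:
servo_tool(plan=[0,0,0.001,0,1,0,0,0.001,0,1,0,0,0.001,0,1,0,0,0,0,1,0,0,0,0,1,0,0,0,0,1,0,0,0,0,1,0,0,0,0,1])

```text
t: 12.0
ee_pos: [0.6212, -0.095, 0.0196]
ee_rot: [0.945, 2.996, 0.0]
force: [-0.1, -0.8, 0.6]
gripper_width: 0.0
```

Call:
servo_tool(plan=[0,0,0.001,0,1,0,0,0.001,0,1,0,0,0.001,0,1,0,0,0,0,1,0,0,0,0,1,0,0,0,0,1,0,0,0,0,1,0,0,0,0,1])

```text
t: 12.8
ee_pos: [0.6212, -0.095, 0.0166]
ee_rot: [0.945, 2.996, 0.0]
force: [0.3, 0.3, 0.1]
gripper_width: -0.0001
```

```bash
cat >> h.py <<'E'
def favg(n=4):
    F=[]
    for i in range(n): 
        vision.grab_frame("side"); F.append(telemetry.get_state()['force'])
    return np.mean(F,0)
def knobs(im):
    out={}
    for k,m in masks(im).items():
        if k!='yellow':
            for c,a,_ in blobs(m,20):
                if 300<c[0]<350 and 240<c[1]<300: out[k]=(c,a)
    x0,x1,y0,y1=(315,348,310,338); v=im.max(axis=2)
    m=np.zeros(v.shape,np.uint8); m[y0:y1,x0:x1]=(v[y0:y1,x0:x1]<55)*255
    b=[(c,a) for c,a,_ in blobs(m,30)]; out['black']=b
    return out
E
python3 - <<'E'
from h import *
s,R=st()
im=vision.grab_frame("side"); cv2.imwrite("pics/side6.png",cv2.resize(im[220:320,290:400,::-1],None,fx=6,fy=6,interpolation=cv2.INTER_CUBIC))
print(knobs(im)); print(favg(3))
E
```

```text
t 12.8 tcp [ 0.6212 -0.095   0.0166] rel red (cx,cy) [-0.0004 -0.049 ] F [0.3041 0.3174 0.0545] w -0.0001
tool x angle 145.00311394204581 z axis [ 0.0001  0.0001 -1.    ]
{'blue': (array([336.9471, 280.7196]), 63.0), 'black': [(array([331.1687, 323.8353]), 83.0)]}
[-0.2391  0.0815 -0.4129]
```

View pics/side6.png

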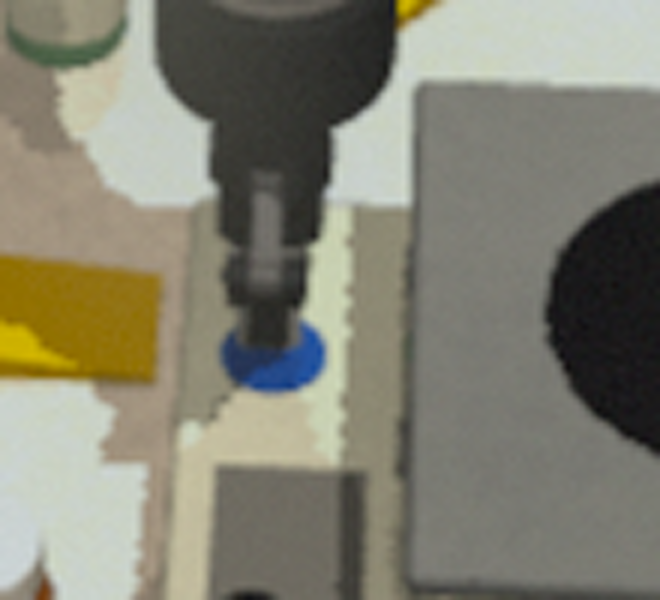

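Call:
servo_tool(plan=[0,0,0.001,0,1,0,0,0.001,0,1,0,0,0.001,0,1,0,0,0,0,1,0,0,0,0,1,0,0,0,0,1,0,0,0,0,1,0,0,0,0,1])

```text
t: 13.8
ee_pos: [0.6212, -0.095, 0.0136]
ee_rot: [0.945, 2.996, 0.0]
force: [-0.2, 0.6, 0.1]
gripper_width: 0.0001
```

```bash
python3 - <<'E'
from h import *
s,R=st()
im=vision.grab_frame("side"); print(knobs(im)); 
cv2.imwrite("pics/side7.png",cv2.resize(im[220:320,290:400,::-1],None,fx=6,fy=6,interpolation=cv2.INTER_CUBIC))
cv2.imwrite("pics/w7.png",vision.grab_frame("wrist")[:,:,::-1]);print(favg(2))
E
```

```text
t 13.8 tcp [ 0.6212 -0.095   0.0136] rel red (cx,cy) [-0.0004 -0.049 ] F [-0.2137  0.5876  0.1463] w 0.0001
tool x angle 145.00312258795287 z axis [ 0.0001  0.0001 -1.    ]
{'blue': (array([336.9327, 280.9878]), 54.5), 'black': [(array([331.1687, 323.8353]), 83.0)]}
[0.3042 0.1574 0.5476]
```

View pics/w7.png

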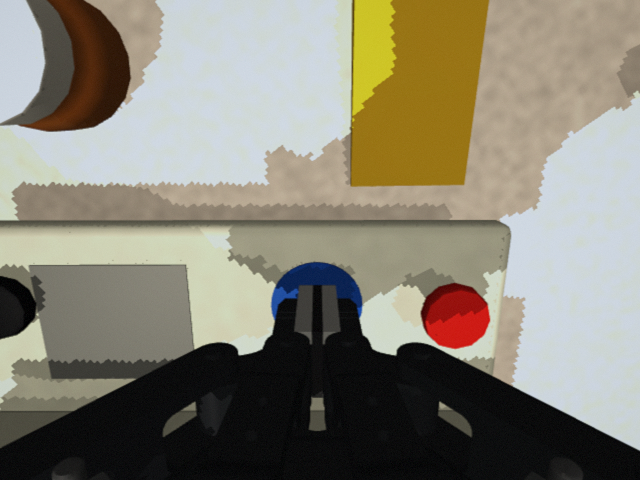

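```bash
python3 - <<'E'
from h import *
s,R=st(); c=vision.get_calibration('wrist')
for a in (0,.005,.011):
    for b in (0,.01,.02,.03): print(a,b,proj('wrist',s['ee_pos']+R@np.array([a,0,-b]),c))
for a in (.007,.011): print('blue',proj('wrist',[.6233,-.0964,.037],c))
E
```

```text
t 14.0 tcp [ 0.6212 -0.095   0.0136] rel red (cx,cy) [-0.0004 -0.049 ] F [-0.1762  0.8067  0.8911] w -0.0002
tool x angle 145.00810478837818 z axis [ 0.0001  0.0001 -1.    ]
0 0 [314.5511 278.688 ]
0 0.01 [314.4158 287.7213]
0 0.02 [314.2648 297.805 ]
0 0.03 [314.0952 309.1337]
0.005 0 [314.538  268.1756]
0.005 0.01 [314.4009 276.6987]
0.005 0.02 [314.2477 286.2212]
0.005 0.03 [314.0755 296.93  ]
0.011 0 [314.5219 255.3492]
0.011 0.01 [314.3826 263.2374]
0.011 0.02 [314.2268 272.06  ]
0.011 0.03 [314.0514 281.9936]
blue [314.3013 307.2959]
blue [314.3013 307.2959]
```

View pics/side7.png

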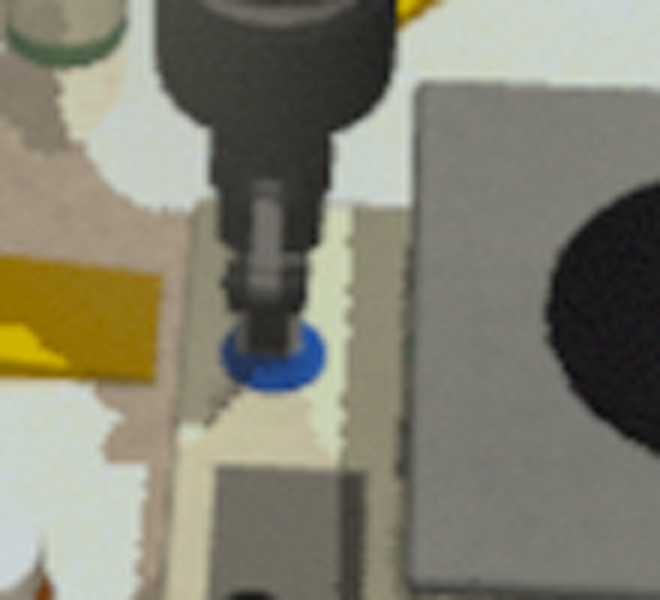

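Call:
servo_tool(plan=[0.004,0,0.001,0,1,0,0,0.001,0,1,0,0,0.001,0,1,0,0,0.001,0,1,0,0,0,0,1,0,0,0,0,1,0,0,0,0,1,0,0,0,0,1])

```text
t: 14.8
ee_pos: [0.618, -0.0927, 0.0096]
ee_rot: [0.945, 2.996, 0.0]
force: [-0.6, -0.2, -0.4]
gripper_width: 0.0002
```

Call:
servo_tool(plan=[0,0,0.001,0,1,0,0,0.001,0,1,0,0,0.001,0,1,0,0,0,0,1,0,0,0,0,1,0,0,0,0,1,0,0,0,0,1,0,0,0,0,1])

```text
t: 15.6
ee_pos: [0.6179, -0.0927, 0.0067]
ee_rot: [0.945, 2.996, 0.0]
force: [0.6, 0.5, 2.4]
gripper_width: 0.0001
```

```bash
python3 - <<'E'
from h import *
s,R=st()
im=vision.grab_frame("side"); print(knobs(im)); print(favg(2))
E
```

```text
t 15.6 tcp [ 0.6179 -0.0927  0.0067] rel red (cx,cy) [-0.0045 -0.049 ] F [0.6176 0.548  2.4459] w 0.0001
tool x angle 145.00088129656353 z axis [ 0.0001  0.0002 -1.    ]
{'blue': (array([338.2778, 280.1528]), 48.0), 'black': [(array([331.0482, 323.6667]), 83.0)]}
[-0.802   0.3242  2.1759]
```

Call:
servo_tool(plan=[0,0,0.001,0,1,0,0,0,0,1,0,0,0,0,1,0,0,0.001,0,1,0,0,0,0,1,0,0,0,0,1,0,0,0,0,1,0,0,0,0,1])

```text
t: 16.55
ee_pos: [0.618, -0.0928, 0.0046]
ee_rot: [0.945, 2.996, 0.0]
force: [0.6, 0.1, 0.9]
gripper_width: -0.0
```

Call:
servo_tool(plan=[0,0,0.001,0,1,0,0,0,0,1,0,0,0,0,1,0,0,0.0005,0,1,0,0,0,0,1,0,0,0,0,1,0,0,0,0,1,0,0,0,0,1])

```text
t: 17.35
ee_pos: [0.6179, -0.0927, 0.0031]
ee_rot: [-0.945, -2.996, -0.0]
force: [-0.7, -0.4, 0.3]
gripper_width: 0.0002
```

Call:
servo_tool(plan=[0,0,0.0007,0,1,0,0,0,0,1,0,0,0,0,1,0,0,0,0,1,0,0,0,0,1,0,0,0,0,1,0,0,0,0,1,0,0,0,0,1])

```text
t: 18.15
ee_pos: [0.618, -0.0927, 0.0025]
ee_rot: [0.945, 2.996, 0.0]
force: [-2.2, 1.4, 5.1]
gripper_width: -0.0001
```

Call:
servo_tool(plan=[0,0,0.0003,0,1,0,0,0,0,1,0,0,0,0,1,0,0,0,0,1,0,0,0,0,1,0,0,0,0,1,0,0,0,0,1,0,0,0,0,1])

```text
t: 18.95
ee_pos: [0.618, -0.0927, 0.0025]
ee_rot: [0.944, 2.996, 0.0]
force: [-2.0, 1.5, 7.1]
gripper_width: 0.0
```

Call:
servo_tool(plan=[0,0,0.0006,0,1,0,0,0,0,1,0,0,0,0,1,0,0,0,0,1,0,0,0,0,1,0,0,0,0,1,0,0,0,0,1,0,0,0,0,1])

```text
t: 19.75
ee_pos: [0.618, -0.0927, 0.0024]
ee_rot: [0.944, 2.996, 0.0]
force: [-3.2, 1.8, 10.2]
gripper_width: 0.0003
```

```bash
python3 - <<'E'
from h import *
s,R=st()
im=vision.grab_frame("side"); print(knobs(im)); print(favg(2))
E
```

```text
t 19.75 tcp [ 0.618  -0.0927  0.0024] rel red (cx,cy) [-0.0044 -0.0489] F [-3.21    1.8272 10.1847] w 0.0003
tool x angle 145.00753091355452 z axis [ 0.0005  0.     -1.    ]
{'blue': (array([338.0833, 281.0595]), 42.0), 'black': [(array([330.5176, 323.1588]), 85.0)]}
[-3.1389  2.4061 10.488 ]
```

Call:
servo_tool(plan=[0,0,0.0005,0,1,0,0,0,0,1,0,0,0,0,1,0,0,0,0,1,0,0,0,0,1,0,0,0,0,1,0,0,0,0,1,0,0,0,0,1])

```text
t: 20.7
ee_pos: [0.618, -0.0927, 0.0023]
ee_rot: [0.944, 2.996, 0.0]
force: [-4.4, 2.3, 13.1]
gripper_width: -0.0001
```

Call:
servo_tool(plan=[0,0,-0.003,0,1,0,0,-0.003,0,1,0,0,-0.012,0,1,0,0,-0.02,0,1,0.03,-0.001,-0.008,0,1,0.035,-0.001,0,0,1,0.037,-0.001,0,0,1,0,0,0,0,1])

```text
t: 21.5
ee_pos: [0.5282, -0.0343, 0.047]
ee_rot: [-0.941, -2.992, 0.0]
force: [0.6, 0.6, -0.7]
gripper_width: 0.0001
```

```bash
python3 - <<'E'
from h import *
s,R=st()
im=vision.grab_frame("side"); print(knobs(im)); 
w=vision.grab_frame("wrist"); cv2.imwrite("pics/w8.png",w[:,:,::-1])
E
```

```text
t 21.5 tcp [ 0.5282 -0.0343  0.047 ] rel red (cx,cy) [-0.1114 -0.0526] F [ 0.6227  0.5635 -0.723 ] w 0.0001
tool x angle 145.10179089799496 z axis [-0.0049  0.0014 -1.    ]
{'red': (array([335.2782, 256.4412]), 69.5), 'blue': (array([335.1132, 278.556 ]), 135.5), 'black': [(array([331.1575, 323.91  ]), 81.5)]}
```

View pics/w8.png

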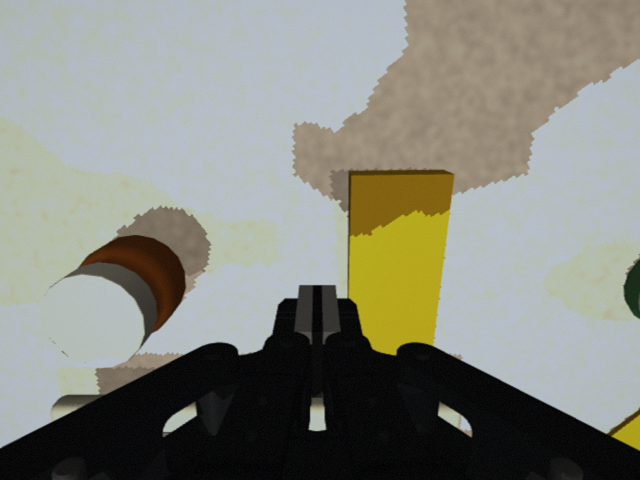

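```bash
python3 - <<'E'
from h import *
for p in [(350,172),(453,174),(349,300),(349,250)]: print(cen(ray('wrist',p,.018)),cen(ray('wrist',p,.0)))
E
```

```text
[-0.1496 -0.0346] [-0.1472 -0.0332]
[-0.1487  0.0155] [-0.1462  0.0215]
[-0.0817 -0.0335] [-0.0732 -0.032 ]
[-0.1097 -0.0342] [-0.1037 -0.0327]
```

Call:
servo_tool(plan=[0,0,0.015,0,1,0,0,0.02,0,1,0,0,0.02,0,1,0,0,0.012,0,1,0,0,0,0,1,0,0,0,0,1,0,0,0,0,1,0,0,0,0,1])

```text
t: 22.4
ee_pos: [0.5334, -0.0368, -0.0191]
ee_rot: [0.944, 2.995, 0.0]
force: [0.8, -0.3, 0.6]
gripper_width: 0.0002
```

Call:
servo_tool(plan=[0,0,0.005,0,1,0,0.004,0,0,1,0,0.003,0,0,1,0,0.002,0,0,1,0,0.002,0,0,1,0,0.002,0,0,1,0,0.002,0,0,1,0,0,0,0,1])

```text
t: 23.2
ee_pos: [0.5415, -0.0242, -0.025]
ee_rot: [0.944, 2.996, 0.0]
force: [-0.7, 0.3, -0.6]
gripper_width: -0.0005
```

```bash
python3 - <<'E'
from h import *
s,R=st()
w=vision.grab_frame("wrist"); cv2.imwrite("pics/w9.png",w[:,:,::-1])
for c,a,ct in blobs(masks(w)['yellow'],500):
    for p in cv2.approxPolyDP(ct,6,True)[:,0]: print(p,cen(ray('wrist',p,.018)))
E
```

```text
t 23.2 tcp [ 0.5415 -0.0242 -0.025 ] rel red (cx,cy) [-0.1064 -0.0368] F [-0.6901  0.2828 -0.6153] w -0.0005
tool x angle 145.01493654735853 z axis [ 0.0003  0.0001 -1.    ]
[363 202] [-0.1502 -0.0212]
[354 301] [-0.1159 -0.0232]
[372 348] [-0.0979 -0.0164]
[395 355] [-0.0951 -0.0082]
[404 343] [-0.0998 -0.0053]
[423 342] [-0.1002  0.0014]
[479 369] [-0.0894  0.0222]
[519 208] [-0.1483  0.0285]
```

View pics/w9.png

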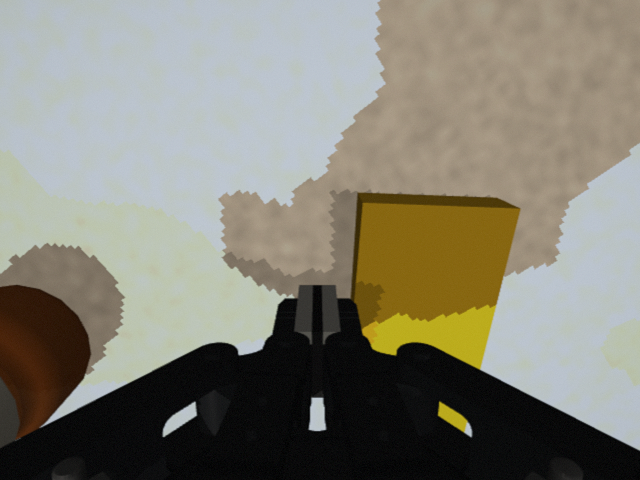

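Call:
servo_tool(plan=[0,-0.006,0,0,1,0,0,-0.02,0,1,0,0,-0.025,0,0.4,0.03,0.015,0,0,0.4,0.03,0.018,0,0,0.4,0.009,0.01,0,0,0.4,0,0,0,0,0.4,0,0,0,0,0.4])

```text
t: 24.05
ee_pos: [0.5067, 0.0449, 0.0201]
ee_rot: [0.943, 2.996, -0.0]
force: [0.7, -1.4, -0.3]
gripper_width: 0.0259
```

```bash
python3 - <<'E'
from h import *
s,R=st()
w=vision.grab_frame("wrist"); cv2.imwrite("pics/w10.png",w[:,:,::-1])
t=vision.grab_frame("side"); cv2.imwrite("pics/side10.png",cv2.resize(t[220:340,230:380,::-1],None,fx=5,fy=5,interpolation=cv2.INTER_CUBIC))
print(knobs(t))
E
```

```text
t 24.05 tcp [0.5067 0.0449 0.0201] rel red (cx,cy) [-0.1745 -0.0001] F [ 0.694  -1.3828 -0.3477] w 0.0259
tool x angle 145.0375485167533 z axis [ 0.001  -0.0003 -1.    ]
{'red': (array([335.2782, 256.4412]), 69.5), 'blue': (array([335.1642, 278.4964]), 137.0), 'black': [(array([331.1687, 323.8353]), 83.0)]}
```

View pics/w10.png

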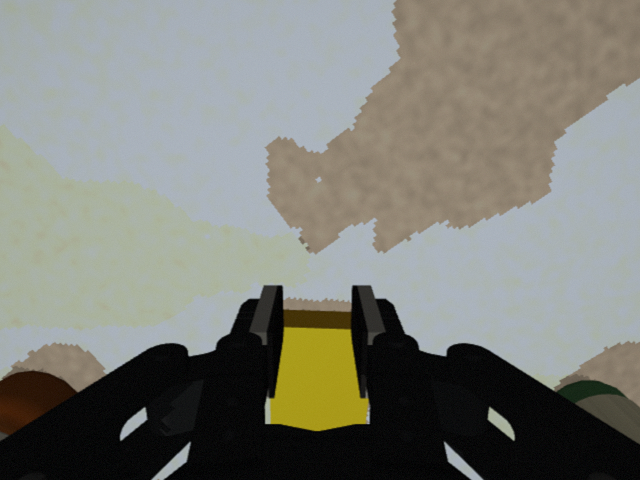

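View pics/side10.png

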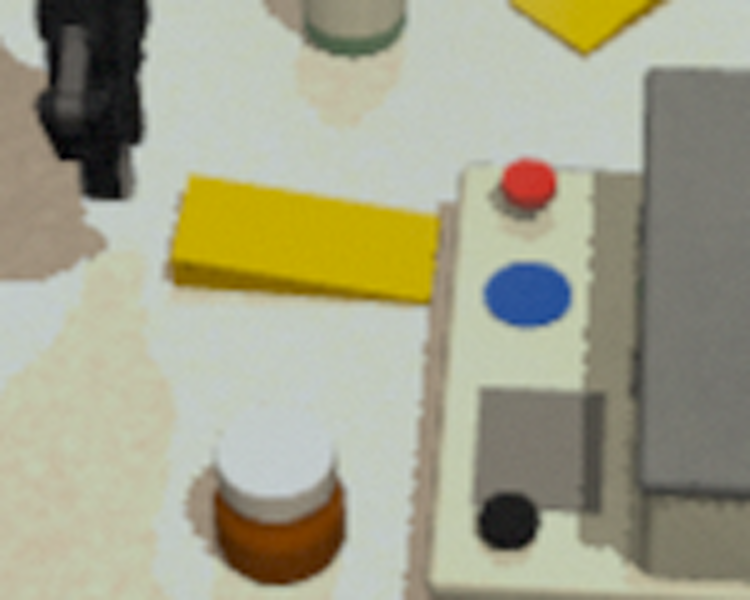

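```bash
python3 - <<'E'
from h import *
for p,z in [((268,255),.018),((264.4,272.4),.018),((316,280.4),.003),((317.6,262.6),.003)]: print(cen(ray('side',p,z)))
E
```

```text
[-0.1463  0.0278]
[-0.1475 -0.0233]
[-0.0388 -0.0257]
[-0.0388  0.026 ]
```

Call:
servo_tool(plan=[0,0,0.02,0,0.4,0,0,0.02,0,0.4,0,0,0.006,0,0.4,0,0,0,0,0.4,-0.006,0,0,0,0.4,-0.006,0,0,0,0.4,-0.006,0,0,0,0.4,0,0,0,0,0.4])

```text
t: 24.95
ee_pos: [0.5221, 0.0345, -0.0254]
ee_rot: [0.945, 2.994, 0.001]
force: [0.2, 0.1, 0.6]
gripper_width: 0.0256
```

Call:
servo_tool(plan=[-0.005,0,0,0,0.4,-0.005,0,0,0,0.4,-0.005,0,0,0,0.4,-0.005,0,0,0,0.4,-0.005,0,0,0,0.4,-0.005,0,0,0,0.4,0,0,0,0,0.4,0,0,0,0,0.4])

```text
t: 25.75
ee_pos: [0.5453, 0.0179, -0.0261]
ee_rot: [0.945, 2.996, 0.0]
force: [-0.2, -0.4, 0.0]
gripper_width: 0.0255
```

```bash
python3 - <<'E'
from h import *
s,R=st()
t=vision.grab_frame("side"); cv2.imwrite("pics/side11.png",cv2.resize(t[220:340,230:380,::-1],None,fx=5,fy=5,interpolation=cv2.INTER_CUBIC))
w=vision.grab_frame("wrist"); cv2.imwrite("pics/w11.png",w[:,:,::-1])
print(knobs(t))
E
```

```text
t 25.75 tcp [ 0.5453  0.0179 -0.0261] rel red (cx,cy) [-0.1274 -0.0001] F [-0.1536 -0.4016  0.0393] w 0.0255
tool x angle 144.99560263935166 z axis [ 0.      0.0001 -1.    ]
{'red': (array([335.2782, 256.4412]), 69.5), 'blue': (array([335.1667, 278.5704]), 135.0), 'black': [(array([331.1687, 323.8353]), 83.0)]}
```

View pics/side11.png

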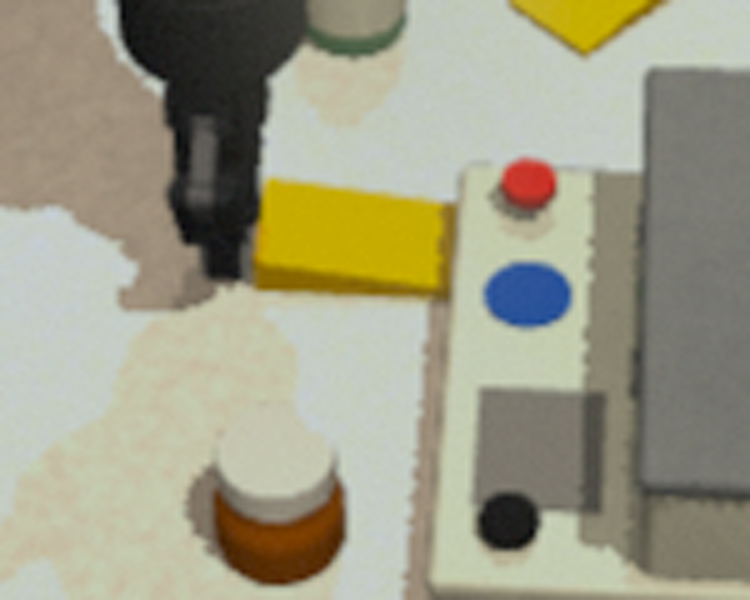

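View pics/w11.png

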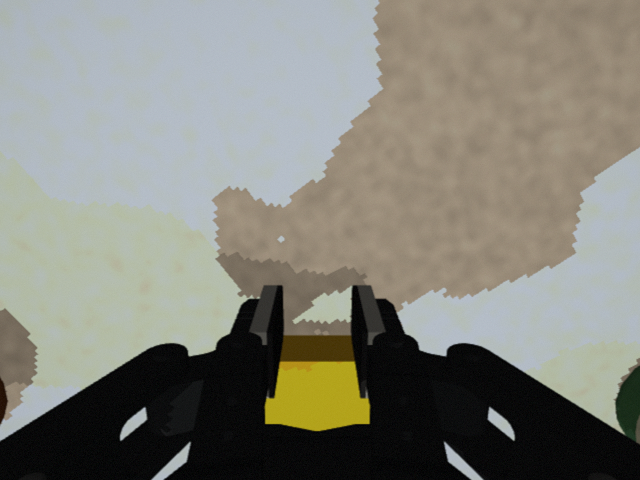

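Call:
servo_tool(plan=[-0.004,0,0,0,0.4,-0.004,0,0,0,0.4,-0.004,0,0,0,0.4,-0.002,0,0,0,0.4,-0.002,0,0,0,0.4,0,0,0,0,0.4,0,0,0,0,0.4,0,0,0,0,0.4])

```text
t: 26.65
ee_pos: [0.5583, 0.0088, -0.026]
ee_rot: [0.945, 2.996, 0.0]
force: [0.0, -0.7, -0.3]
gripper_width: 0.0256
```

Call:
servo_tool(plan=[-0.001,0,0,0,0.4,-0.001,0,0,0,0.4,-0.001,0,0,0,0.4,-0.001,0,0,0,0.4,-0.001,0,0,0,0.4,0,0,0,0,0.4,0,0,0,0,0.4,0,0,0,0,0.4])

```text
t: 27.45
ee_pos: [0.5625, 0.0059, -0.026]
ee_rot: [0.945, 2.996, 0.0]
force: [-0.8, -0.3, -0.0]
gripper_width: 0.0257
```

Call:
servo_tool(plan=[-0.001,0,0,0,0.4,-0.001,0,0,0,0.4,-0.001,0,0,0,0.4,-0.001,0,0,0,0.4,0,0,0,0,0.4,0,0,0,0,0.4,0,0,0,0,0.4,0,0,0,0,0.4])

```text
t: 28.25
ee_pos: [0.5658, 0.0036, -0.026]
ee_rot: [0.944, 2.996, 0.0]
force: [-0.2, -0.5, -0.0]
gripper_width: 0.0256
```

```bash
python3 - <<'E'
from h import *
s,R=st(); F=favg(3); print(F, 'along -cx', -F[:2]@CX)
t=vision.grab_frame("side"); cv2.imwrite("pics/side12.png",cv2.resize(t[220:340,230:380,::-1],None,fx=5,fy=5,interpolation=cv2.INTER_CUBIC))
print(knobs(t))
E
```

```text
t 28.25 tcp [ 0.5658  0.0036 -0.026 ] rel red (cx,cy) [-0.1024 -0.    ] F [-0.162  -0.5213 -0.0182] w 0.0256
tool x angle 145.0064395078928 z axis [ 0.0001  0.     -1.    ]
[-0.03   -0.7632 -0.1235] along -cx -0.41319283593190387
{'red': (array([335.2782, 256.4412]), 69.5), 'blue': (array([335.1879, 278.5079]), 137.5), 'black': [(array([331.1575, 323.91  ]), 81.5)]}
```

View pics/side12.png

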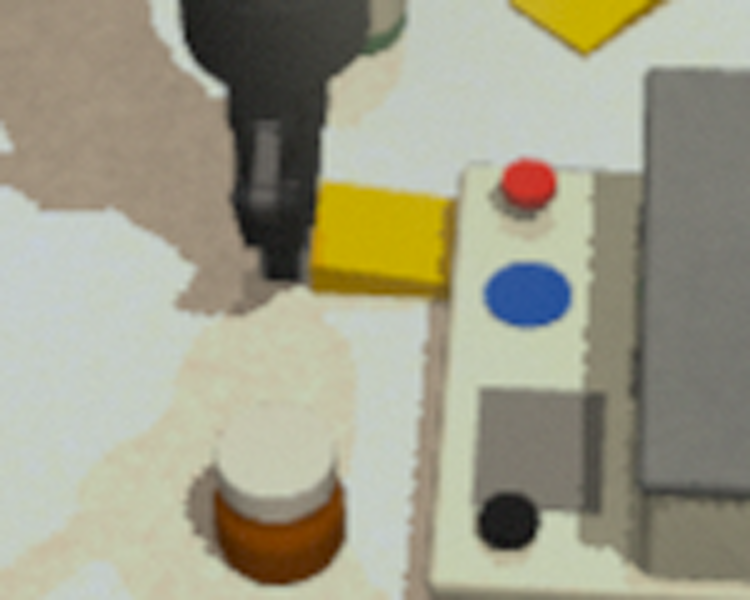

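Call:
servo_tool(plan=[-0.001,0,0,0,0.4,-0.001,0,0,0,0.4,-0.001,0,0,0,0.4,-0.001,0,0,0,0.4,0,0,0,0,0.4,0,0,0,0,0.4,0,0,0,0,0.4,0,0,0,0,0.4])

```text
t: 29.25
ee_pos: [0.5691, 0.0013, -0.026]
ee_rot: [0.945, 2.996, 0.0]
force: [-0.3, 0.3, -1.1]
gripper_width: 0.0255
```

Call:
servo_tool(plan=[-0.001,0,0,0,0.4,-0.001,0,0,0,0.4,-0.001,0,0,0,0.4,0,0,0,0,0.4,0,0,0,0,0.4,0,0,0,0,0.4,0,0,0,0,0.4,0,0,0,0,0.4])

```text
t: 30.05
ee_pos: [0.5715, -0.0004, -0.026]
ee_rot: [0.945, 2.996, 0.0]
force: [0.5, -0.3, 1.0]
gripper_width: 0.0258
```

Call:
servo_tool(plan=[-0.001,0,0,0,0.4,0,0,0,0,0.4,0,0,0,0,0.4,-0.001,0,0,0,0.4,0,0,0,0,0.4,0,0,0,0,0.4,0,0,0,0,0.4,0,0,0,0,0.4])

```text
t: 30.85
ee_pos: [0.5729, -0.0015, -0.026]
ee_rot: [-0.944, -2.996, -0.0]
force: [-3.1, 1.7, 1.2]
gripper_width: 0.0257
```

Call:
servo_tool(plan=[-0.001,0,0,0,0.4,0,0,0,0,0.4,0,0,0,0,0.4,-0.0005,0,0,0,0.4,0,0,0,0,0.4,0,0,0,0,0.4,0,0,0,0,0.4,0,0,0,0,0.4])

```text
t: 31.65
ee_pos: [0.5741, -0.0023, -0.0261]
ee_rot: [-0.944, -2.996, -0.0]
force: [-3.7, 3.1, 2.8]
gripper_width: 0.0258
```

```bash
python3 - <<'E'
from h import *
s,R=st(); F=favg(2); print(F, 'along -cx', -F[:2]@CX)
t=vision.grab_frame("side"); print(knobs(t))
E
```

```text
t 31.65 tcp [ 0.5741 -0.0023 -0.0261] rel red (cx,cy) [-0.0923 -0.0001] F [-3.6531  3.0544  2.8134] w 0.0258
tool x angle 145.00602195551494 z axis [-0.0006  0.0003 -1.    ]
[-4.6915  3.027   2.0873] along -cx 5.579031206672464
{'red': (array([335.2968, 256.382 ]), 68.5), 'blue': (array([335.2132, 278.4779]), 136.0), 'black': [(array([331.1341, 323.8882]), 82.0)]}
```

Call:
servo_tool(plan=[0.006,0,0,0,0.4,0.009,0,0,0,0.4,0,0,-0.02,0,1,0,0,-0.04,0,1,-0.01,-0.03,-0.006,0,1,-0.03,-0.019,0,0,1,-0.04,0,0,0,1,-0.022,0,0,0,1])

```text
t: 32.6
ee_pos: [0.6196, -0.0948, 0.0408]
ee_rot: [0.946, 2.992, -0.0]
force: [1.2, 0.8, -0.0]
gripper_width: 0.0001
```

```bash
python3 - <<'E'
from h import *
s,R=st()
t=vision.grab_frame("side"); print(knobs(t)); cv2.imwrite("pics/side13.png",cv2.resize(t[220:340,230:380,::-1],None,fx=5,fy=5,interpolation=cv2.INTER_CUBIC))
E
```

```text
t 32.6 tcp [ 0.6196 -0.0948  0.0408] rel red (cx,cy) [-0.0019 -0.0497] F [ 1.1685  0.8377 -0.0242] w 0.0001
tool x angle 144.91542368870884 z axis [ 0.0036 -0.0015 -1.    ]
{'blue': (array([335.2761, 278.5448]), 134.0), 'black': [(array([331.1687, 323.8353]), 83.0)]}
```

View pics/side13.png

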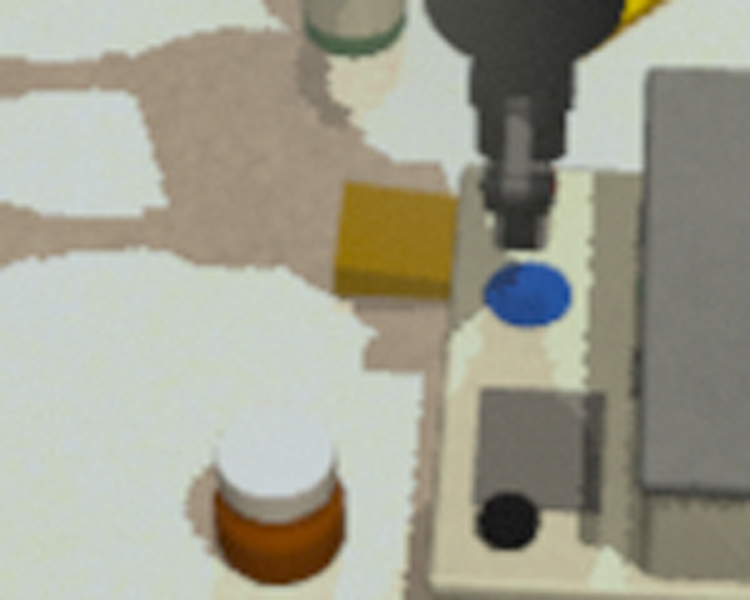

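The wedge sits at side-crop (400,245) and runs under the shelf in line with the red knob. The centrifuge marks haven't moved. I now do the second press.

Call:
servo_tool(plan=[0.002,0,0.008,0,1,0,0,0.01,0,1,0,0,0.006,0,1,0,0,0.003,0,1,0,0,0.002,0,1,0,0,0.001,0,1,0,0,0,0,1,0,0,0,0,1])

```text
t: 33.45
ee_pos: [0.6161, -0.0913, 0.0103]
ee_rot: [0.944, 2.996, 0.0]
force: [-0.3, -0.3, -0.5]
gripper_width: 0.0
```

Call:
servo_tool(plan=[0,0,0.0005,0,1,0,0,0.0005,0,1,0,0,0.0005,0,1,0,0,0,0,1,0,0,0,0,1,0,0,0,0,1,0,0,0,0,1,0,0,0,0,1])

```text
t: 34.25
ee_pos: [0.6159, -0.0913, 0.0085]
ee_rot: [0.945, 2.996, 0.0]
force: [0.3, 0.4, -0.4]
gripper_width: 0.0001
```

Call:
servo_tool(plan=[0,0,0.0005,0,1,0,0,0,0,1,0,0,0.0005,0,1,0,0,0,0,1,0,0,0.0005,0,1,0,0,0,0,1,0,0,0,0,1,0,0,0,0,1])

```text
t: 35.05
ee_pos: [0.616, -0.0913, 0.0074]
ee_rot: [0.944, 2.996, 0.0]
force: [-2.9, 0.7, 4.6]
gripper_width: -0.0002
```

Call:
servo_tool(plan=[0,0,0.0005,0,1,0,0,0,0,1,0,0,0,0,1,0,0,0.0003,0,1,0,0,0,0,1,0,0,0,0,1,0,0,0,0,1,0,0,0,0,1])

```text
t: 35.85
ee_pos: [0.616, -0.0913, 0.0073]
ee_rot: [0.944, 2.996, 0.0]
force: [-4.3, 0.8, 9.6]
gripper_width: 0.0
```

Call:
servo_tool(plan=[0,0,0.0006,0,1,0,0,0,0,1,0,0,0,0,1,0,0,0,0,1,0,0,0,0,1,0,0,0,0,1,0,0,0,0,1,0,0,0,0,1])

```text
t: 36.65
ee_pos: [0.616, -0.0913, 0.0072]
ee_rot: [0.944, 2.995, 0.0]
force: [-6.2, 1.8, 13.7]
gripper_width: 0.0002
```

```bash
python3 - <<'E'
from h import *
s,R=st()
t=vision.grab_frame("side"); print(knobs(t)); print(favg(2))
E
```

```text
t 36.65 tcp [ 0.616  -0.0913  0.0072] rel red (cx,cy) [-0.0069 -0.049 ] F [-6.1976  1.7932 13.6726] w 0.0002
tool x angle 145.0102868478359 z axis [ 0.0008 -0.0002 -1.    ]
{'blue': (array([338.0859, 279.5859]), 66.0), 'black': [(array([331.1429, 323.8909]), 84.0)]}
[-5.2996  1.8282 13.9668]
```

Call:
servo_tool(plan=[0,0,-0.001,0,1,0,0,-0.003,0,1,0,0,-0.01,0,1,0,0,-0.03,0,1,0,0,-0.045,0,1,0.03,0,-0.045,0,1,0.045,0,0,0,1,0.045,0,0,0,1])

```text
t: 37.6
ee_pos: [0.5193, -0.0235, 0.1379]
ee_rot: [0.945, 2.992, 0.001]
force: [-0.1, -0.1, 0.2]
gripper_width: -0.0001
```

Call:
servo_tool(plan=[0.045,0,0,0,1,0.045,0,0,0,1,0.045,0,0,0,1,0.045,0,0,0,1,0.045,0,0,0,1,0.045,0,0,0,1,0,0,0,0,1,0,0,0,0,1])

```text
t: 38.4
ee_pos: [0.2984, 0.1316, 0.1369]
ee_rot: [0.941, 2.995, 0.002]
force: [-0.6, -0.5, 0.5]
gripper_width: 0.0001
```

```bash
python3 - <<'E'
from h import *
s,R=st()
t=vision.grab_frame("side"); print(knobs(t)); cv2.imwrite("pics/sideF.png",t[:,:,::-1])
o=cv2.imread("pics/side0.png")[:,:,::-1]
T=vision.grab_frame("top"); cv2.imwrite("pics/topF.png",T[:,:,::-1])
for k,m in masks(T).items():
    for c,a,ct in blobs(m): 
        if 200<c[0]<400: print(k,c,a, [cen(ray('top',p,.018)).round(4).tolist() for p in cv2.approxPolyDP(ct,4,True)[:,0]] if k=='yellow' else '')
E
```

```text
t 38.4 tcp [0.2984 0.1316 0.1369] rel red (cx,cy) [-0.3948 -0.0486] F [-0.5577 -0.4504  0.5463] w 0.0001
tool x angle 145.13641713710223 z axis [ 0.0022  0.0003 -1.    ]
{'red': (array([335.3457, 256.3358]), 67.5), 'blue': (array([335.2369, 278.4896]), 136.5), 'black': [(array([331.1896, 323.8583]), 83.5)]}
red [333.4991 237.5924] 96.5 
blue [354.6766 252.0427] 218.5 
blue [243.806 227.145] 88.5 
yellow [316.4446 261.6496] 585.5 [[-0.0309, 0.0252], [-0.0796, 0.0249], [-0.0778, -0.0225], [-0.0304, -0.0208]]
yellow [268.8383 171.9706] 1236.5 [[0.0925, 0.2119], [0.0582, 0.2422], [-0.0162, 0.1586], [0.0193, 0.1297]]
```

View pics/topF.png

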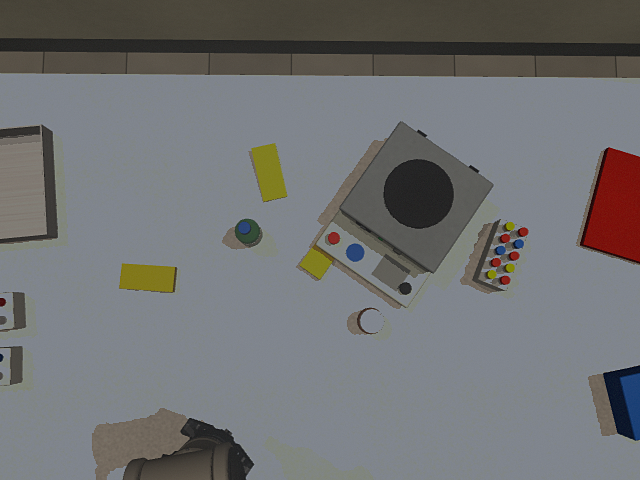

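View pics/sideF.png

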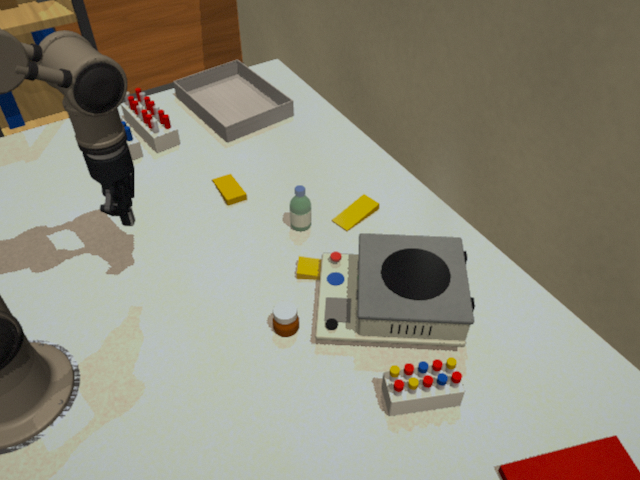

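In the final top view the wedge (316,262) is under the red corner and centred on the foot. The bottle (244,227), jar (371,320) and rack are where they started.

```bash
python3 -c "
from cell import bot
print(bot.close_job())"
```

```text
the job is handed in; nothing more can be done
None
```

The centrifuge no longer rocks, and I've handed the job in at about 38.5 s of the 72 s allowed; no verdict was reported.

- **First press:** I pressed the blue spot to about 13 N. It gave about 5 mm before landing, and it rocked back when I let go.
- **Wedge:** I nudged it about 10 mm sideways into line with the red foot, then pushed it in thin end first. It stopped at about 5 N, with the tip roughly 31 mm past the foot's centre and about 1 mm off its line.
- **Second press:** at about 14 N the spot did not rock. The fingers stopped about 5 mm higher than in the first press, and the black knob stayed still.
- **Final pictures:** the red, blue and black marks on the centrifuge are within 0.2 pixels of where they started. The bottle cap is unmoved too. I checked the jar and rack only by eye, and they look undisturbed. The arm is clear of everything.

**One disagreement:** the fingertips sat about 29 mm behind the reported tool point. I found contact by force and by the pictures instead. The first descent was therefore slow, and the reported tool height went below zero while I was pushing the wedge.

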